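Books out, markers up

TASK

Send out the two books that lie on the bench: slide each up the ramp until it lies flat and wholly on the deck of the grey tray. Only then stand each out-marker on the bench in the stand of its own colour, steel foot down on the pocket's floor and black barrel at the top (lift it by the barrel, let it swing to hang, and clamp it again). There are three or four markers; leave everything else on the bench where it is.

Things in the scene. Friction and masses are not known exactly. Their poses are not given: they have to be found in the camera images.
- tray_deck (a point): centre of the deck of a fixed grey steel book tray. Deck 290 mm (own x) by 160 mm (own y), 16 mm above the bench, z up. Its -y side is open: a ramp 290 mm wide and 90 mm long climbs from the bench (170 mm from this point) to the deck's edge (80 mm, yellow line). The other sides have walls 45 mm high, inner faces at y = +80 and x = +-145 mm
- book0_mid (a point): hard red book lying flat on the bench before the ramp, 100 mm (own x) by 120 mm (own y, roughly up the ramp) by 28 mm thick, about 0.4 kg, too wide to grip; this point is its very centre. Each book lies in front of its own half of the ramp (the books' centres about 130 mm apart along the tray's x)
- book1_mid (a point): hard blue book lying flat on the bench before the ramp, 100 mm (own x) by 120 mm (own y, roughly up the ramp) by 28 mm thick, about 0.4 kg, too wide to grip; this point is its very centre. Each book lies in front of its own half of the ramp (the books' centres about 130 mm apart along the tray's x)
- marker_red_head (a point): head of the red out-marker (may be absent), a flat bar 151 mm long: middle of its black cross-barrel, 9 mm above the bench when lying. The barrel is 18 mm in diameter and runs along the marker's own y; with the 8 mm round pivot stud on each end it is 44 mm long: pinch it by the studs. Own x points from foot to head along the bar, z out of its flat face
- marker_red_foot (a point): end face of the red marker's foot block, its centre; 142 mm from the head point along the marker's own -x
- stand_red_pocket (a point): fixed stand with red walls: centre of its pocket's floor, 6 mm above the bench. The pocket, open upwards, is 28 mm along the stand's own x by 44 mm along its y, walls 4 mm thick, 60 mm above the bench; above the two x walls, flared lips lead in from a mouth 60 mm wide in x, 84 mm above the bench; base 64 x 64 mm
- marker_blue_head (a point): head of the blue out-marker (may be absent), a flat bar 151 mm long: middle of its black cross-barrel, 9 mm above the bench when lying. The barrel is 18 mm in diameter and runs along the marker's own y; with the 8 mm round pivot stud on each end it is 44 mm long: pinch it by the studs. Own x points from foot to head along the bar, z out of its flat face
- marker_blue_foot (a point): end face of the blue marker's foot block, its centre; 142 mm from the head point along the marker's own -x
- stand_blue_pocket (a point): fixed stand with blue walls: centre of its pocket's floor, 6 mm above the bench. The pocket, open upwards, is 28 mm along the stand's own x by 44 mm along its y, walls 4 mm thick, 60 mm above the bench; above the two x walls, flared lips lead in from a mouth 60 mm wide in x, 84 mm above the bench; base 64 x 64 mm
- marker_yellow_head (a point): head of the yellow out-marker (may be absent), a flat bar 151 mm long: middle of its black cross-barrel, 9 mm above the bench when lying. The barrel is 18 mm in diameter and runs along the marker's own y; with the 8 mm round pivot stud on each end it is 44 mm long: pinch it by the studs. Own x points from foot to head along the bar, z out of its flat face
- marker_yellow_foot (a point): end face of the yellow marker's foot block, its centre; 142 mm from the head point along the marker's own -x
- stand_yellow_pocket (a point): fixed stand with yellow walls: centre of its pocket's floor, 6 mm above the bench. The pocket, open upwards, is 28 mm along the stand's own x by 44 mm along its y, walls 4 mm thick, 60 mm above the bench; above the two x walls, flared lips lead in from a mouth 60 mm wide in x, 84 mm above the bench; base 64 x 64 mm
- marker_green_head (a point): head of the green out-marker (may be absent), a flat bar 151 mm long: middle of its black cross-barrel, 9 mm above the bench when lying. The barrel is 18 mm in diameter and runs along the marker's own y; with the 8 mm round pivot stud on each end it is 44 mm long: pinch it by the studs. Own x points from foot to head along the bar, z out of its flat face
- marker_green_foot (a point): end face of the green marker's foot block, its centre; 142 mm from the head point along the marker's own -x
- stand_green_pocket (a point): fixed stand with green walls: centre of its pocket's floor, 6 mm above the bench. The pocket, open upwards, is 28 mm along the stand's own x by 44 mm along its y, walls 4 mm thick, 60 mm above the bench; above the two x walls, flared lips lead in from a mouth 60 mm wide in x, 84 mm above the bench; base 64 x 64 mm
- spray: bystander, leave alone: white spray bottle, 72 mm wide and 200 mm high; origin at the centre of its underside
- tape: bystander, leave alone: roll of clear tape lying flat, 90 mm across, 24 mm high; origin at the centre of its underside
- label_pad: bystander, leave alone: yellow label pad, 75 x 50 x 14 mm; origin at the centre of its underside
- mug: bystander, leave alone: blue mug, 80 mm wide, 90 mm high; origin at the centre of its underside
- stapler: bystander, leave alone: red and black stapler, 130 mm long, 45 mm high; origin at the centre of its underside
- marker_red: the red marker as a whole, 0.18 kg: red blade 24 mm wide, 8 mm thick, steel foot block 26 wide, 18 thick, 28 mm long. Most weight is in the foot: pinched by the studs and lifted it stays level under a firm grip, and swings down about the barrel when the grip is slackened. Origin on its underside as it lies, 62 mm from the head point towards the foot
- marker_blue: the blue marker as a whole, 0.18 kg: blue blade 24 mm wide, 8 mm thick, steel foot block 26 wide, 18 thick, 28 mm long. Most weight is in the foot: pinched by the studs and lifted it stays level under a firm grip, and swings down about the barrel when the grip is slackened. Origin on its underside as it lies, 62 mm from the head point towards the foot
- marker_yellow: the yellow marker as a whole, 0.18 kg: yellow blade 24 mm wide, 8 mm thick, steel foot block 26 wide, 18 thick, 28 mm long. Most weight is in the foot: pinched by the studs and lifted it stays level under a firm grip, and swings down about the barrel when the grip is slackened. Origin on its underside as it lies, 62 mm from the head point towards the foot
- marker_green: the green marker as a whole, 0.18 kg: green blade 24 mm wide, 8 mm thick, steel foot block 26 wide, 18 thick, 28 mm long. Most weight is in the foot: pinched by the studs and lifted it stays level under a firm grip, and swings down about the barrel when the grip is slackened. Origin on its underside as it lies, 62 mm from the head point towards the foot
Not all that is in view belongs to the job. There is more than one size of the part that bears book1_mid; the job needs the middle-sized.

How it is judged (in metres and radians):
On the way, in this order (a step that is already met when the one before it is completed fails the run):
1. both books lie flat and wholly on the deck while no marker stands in its stand yet (y of book0_mid in the frame of tray_deck between -0.03 and 0.03 m and z of book0_mid in the frame of tray_deck between 0.008 and 0.022 m and y of book1_mid in the frame of tray_deck between -0.03 and 0.03 m and z of book1_mid in the frame of tray_deck between 0.008 and 0.022 m and not (horizontal distance between marker_red_foot and stand_red_pocket below 0.022 m and z of marker_red_foot in the frame of stand_red_pocket below 0.014 m and z of marker_red_head in the frame of stand_red_pocket above 0.12 m) and not (horizontal distance between marker_blue_foot and stand_blue_pocket below 0.022 m and z of marker_blue_foot in the frame of stand_blue_pocket below 0.014 m and z of marker_blue_head in the frame of stand_blue_pocket above 0.12 m) and not (horizontal distance between marker_yellow_foot and stand_yellow_pocket below 0.022 m and z of marker_yellow_foot in the frame of stand_yellow_pocket below 0.014 m and z of marker_yellow_head in the frame of stand_yellow_pocket above 0.12 m) and not (horizontal distance between marker_green_foot and stand_green_pocket below 0.022 m and z of marker_green_foot in the frame of stand_green_pocket below 0.014 m and z of marker_green_head in the frame of stand_green_pocket above 0.12 m)), for 0.2 s.
2. every marker present stands in the stand of its own colour, foot down (horizontal distance between marker_red_foot and stand_red_pocket below 0.022 m and z of marker_red_foot in the frame of stand_red_pocket below 0.014 m and z of marker_red_head in the frame of stand_red_pocket above 0.12 m and horizontal distance between marker_blue_foot and stand_blue_pocket below 0.022 m and z of marker_blue_foot in the frame of stand_blue_pocket below 0.014 m and z of marker_blue_head in the frame of stand_blue_pocket above 0.12 m and horizontal distance between marker_yellow_foot and stand_yellow_pocket below 0.022 m and z of marker_yellow_foot in the frame of stand_yellow_pocket below 0.014 m and z of marker_yellow_head in the frame of stand_yellow_pocket above 0.12 m and horizontal distance between marker_green_foot and stand_green_pocket below 0.022 m and z of marker_green_foot in the frame of stand_green_pocket below 0.014 m and z of marker_green_head in the frame of stand_green_pocket above 0.12 m), for 0.2 s.
At the end, for the whole second after the job is handed in: Both books lie flat on the deck (whole book past the yellow line, to 10 mm); every marker present stands in the pocket of its own colour: foot within 22 mm of the pocket's middle and no more than 14 mm above its floor, barrel more than 120 mm above the floor; markers at rest (all of step 2 and y of book0_mid in the frame of tray_deck between -0.03 and 0.03 m and z of book0_mid in the frame of tray_deck between 0.008 and 0.022 m and y of book1_mid in the frame of tray_deck between -0.03 and 0.03 m and z of book1_mid in the frame of tray_deck between 0.008 and 0.022 m and linear speed of each of marker_red, marker_blue, marker_yellow, marker_green below 0.03 m/s); the robot touches nothing.
It fails at once if a bystander is shifted by more than 30 mm (distance of any of spray, tape, label_pad, mug, stapler from where it was at the start of the episode above 0.03 m).
It fails at once if a bystander is tipped over (angle between any of spray, tape, label_pad, mug, stapler's own z axis and vertical above 0.5 rad).
Of marker_red, marker_blue, marker_yellow, marker_green only 3 to 4 are there at a start; the rules pass over those that are not, and their reading is None.
At some moment in a run one of book0, book1 may be knocked a few centimetres aside while the robot is not near it.
Once in a run the grip may slacken for a moment while it holds something.
It also fails if it takes over 208 s, if anything falls off the work surface, if the arm or the gripper's body presses on something with over 40 N, if the wrist force passes 120 N, or if a joint passes its speed limit or range.

ROBOT

A 7-joint arm with a two-finger parallel gripper is mounted at the origin on the work surface. World frame = base frame: x ahead of the robot, y to its left, z up, the work surface at z = 0. Lengths are in m, angles in degrees, forces in N, time in s.
With the tool pointing down it reaches from about 0.35 to 0.775 m from the base axis. Payload 3.1 kg.
Tool frame: the origin (TCP) lies on the centre line of the jaws, within the pads' length; the fingertips stand 17 mm ahead of it and the grasp point (between the pads) lies 2 mm behind it (robot.tip_reach is the distance from the TCP to the fingertips, in m); z points along the fingers, y is the direction in which the jaws open and shut (so a half turn about z gives the same grasp; the last joint's range is limited). The gripper opens to 85 mm and grips with 20 to 120 N. Pads are 22 mm wide; open, the fingers measure 114 mm over their backs; the gripper's body (76 mm by 85 mm) begins 54 mm behind the grasp point. The pads swing forward as they close: fully open they stand 13 mm farther back than shut.
Start: joints at [-72.347, 17.813, 0.802, 86.603, -0.252, 75.585, -1.558], TCP at [0.188, 0.517, 0.248] pointing down, gripper open.
Joint ranges: [-154.91, 154.91], [-16.99, 109.72], [-72.82, 74.43], [7.12, 147.25], [-82.49, 262.49], [11.32, 116.49], [-174.64, 174.64]. Speed limits (degrees/s): [159.86, 159.86, 180, 180, 180, 180, 180].

INTERFACE

Orientations are given as [roll, pitch, yaw] about the fixed x, y, z axes, in that order (R = Rz(yaw) Ry(pitch) Rx(roll)).
In Python, from station import robot, fingers, vision, workorder, recognise gives the robot as it stands. Calls block until the motion is done:
- robot.move_to(position, orientation): joint-space move of the TCP to a pose.
- robot.line_to(position, orientation=None, velocity=0.15, f_stop=None): straight line of the TCP; orientation=None keeps the orientation; velocity is the mean speed in m/s. With f_stop (N) it stops when the force on the tool has changed by that much, and returns True; else False.
- robot.move_j(angles): joint-space move.
- fingers.gripper_to(opening, force=None): opening from 0.0 (shut) to 1.0 (fully open); force is the grip in N (None keeps the last); returns when the fingers have stopped.
- robot.pause(seconds).
- robot.inverse_kinematics(position, orientation): joint angles nearest the present ones, or None.
- vision.grab_frame(name): name is "scene" or "top" or "wrist"; returns the picture (420x560x3 uint8, red, green, blue); there is no depth.
- vision.calibration(name): a dict with "mtx" (3x3 intrinsics, pixels), "k1" (the pictures are not rectified: a ray, as slopes to the right and down, at radius r is drawn at 1 + k1 r^2 times it, then the intrinsics apply), "extrinsics" (4x4, takes a point from world to camera coordinates); the wrist camera has in their place "T_tool_cam" (4x4, takes a point from camera to tool coordinates, whose origin is the TCP and whose axes are the flange's). Camera axes: x right, y up, looking along -z (the intrinsics and any distortion apply to the point x, -y, -z); pixel columns grow to the right and rows downward; lengths in m; the calibration is good to about 2 mm. A picture is of the moment at which its call begins: read the wrist's pose just before it. calibration takes no time and is no camera call.
A pose or a line that the arm cannot do raises robot.PlanningError and nothing moves.
- workorder.close_job(): hands the job in, once; it reports no verdict.
Trained networks look in the newest picture that a camera, given by its name, has taken for a name from the list of things; names that differ only in an ending like _2 or _b are one class to them, and where a whole thing is asked for, a point or a joint stands for the part that bears it (a point fixed in the world has none). Each returns a list of dicts, best first, with "p" (0 to 1); they miss things now and then, are a little off and sometimes report something else, mostly with a low value. They report only what shows in the picture. A call takes as long as a camera call. They do not tell look-alikes from the thing itself.
- recognise(label, camera): "rect" ([centre column, centre row, width, height] in pixels, round what is visible of it).
Readings, each from a call of its own:
- robot.current_time_s(): time.
- robot.current_joint_positions(): joint angles.
- robot.current_dq(): joint speeds.
- robot.current_joint_torque(): joint torques, N m.
- robot.current_tool_pos(): TCP position.
- robot.current_eef_rot(): TCP orientation.
- robot.current_contact_force(): force on the tool from outside, world axes, zero at the start.
- robot.current_torque(): the same for the moment, N m.
- robot.current_finger_gap(): opening from 0.0 (shut) to 1.0 (fully open).
Only numpy, scipy, OpenCV 4.12 (cv2) and the standard library are available. Lean on these libraries where they do the work, as an engineer would, in place of code of your own. Each camera call takes 0.05 s, during which the arm holds its last target. There are 200 camera calls.

## Working session

There is one attempt and no reset: what is moved stays moved. The work goes in short steps, each a Python script; the robot and the scene stay as the last script left them, time stands still between calls to the robot, and variables do not carry over. Pictures are saved under pics/ and viewed, about 12 in all and at most 16, crops included, and the job is handed in when it is done.

```bash
ls; mkdir -p pics
cat > h.py <<'E'
import numpy as np, cv2
from station import robot, fingers, vision, workorder, recognise
def cam(name):
    c=vision.calibration(name)
    if name=="wrist":
        from scipy.spatial.transform import Rotation as R
        T=np.eye(4); T[:3,:3]=R.from_euler('xyz',robot.current_eef_rot(),degrees=True).as_matrix(); T[:3,3]=robot.current_tool_pos()
        c["extrinsics"]=np.linalg.inv(T@np.array(c["T_tool_cam"]))
    return c
def proj(c,p):
    p=np.atleast_2d(p); q=(np.array(c["extrinsics"])@np.c_[p,np.ones(len(p))].T)[:3]
    x=q[0]/-q[2]; y=-q[1]/-q[2]; s=1+c["k1"]*(x*x+y*y); M=np.array(c["mtx"])
    return np.c_[M[0,0]*x*s+M[0,2], M[1,1]*y*s+M[1,2]]
def ray(c,uv):
    M=np.array(c["mtx"]); d=np.array([(uv[0]-M[0,2])/M[0,0],(uv[1]-M[1,2])/M[1,1]]); s=d.copy()
    for _ in range(30): s=d/(1+c["k1"]*(s@s))
    E=np.linalg.inv(np.array(c["extrinsics"])); v=E[:3,:3]@np.array([s[0],-s[1],-1]); return E[:3,3],v/np.linalg.norm(v)
def at_z(c,uv,z):
    o,v=ray(c,uv); return o+v*(z-o[2])/v[2]
def tri(obs):
    A=np.zeros((3,3));b=np.zeros(3)
    for c,uv in obs:
        o,v=ray(c,uv);P=np.eye(3)-np.outer(v,v);A+=P;b+=P@o
    return np.linalg.solve(A,b)
def save(img,name): cv2.imwrite("pics/"+name,img[...,::-1])
E
python3 - <<'E'
from h import *
a=vision.grab_frame("scene");b=vision.grab_frame("top")
save(cv2.resize(a,(800,600)),"s0.png");save(cv2.resize(b,(800,600)),"t0.png")
np.save("s0.npy",a);np.save("t0.npy",b)
for n in ("scene","top","wrist"):
    print(n,{k:np.round(v,3).tolist() for k,v in vision.calibration(n).items() if not isinstance(v,str)})
print(robot.current_eef_rot(),robot.current_time_s(),robot.current_finger_gap(),robot.tip_reach)
E
```

```text
pics
scene {'mtx': [[398.905, 0.0, 284.48], [0.0, 398.905, 210.906], [0.0, 0.0, 1.0]], 'k1': 0.032, 'extrinsics': [[-0.155, 0.988, -0.005, 0.165], [-0.823, -0.127, 0.554, 0.386], [0.547, 0.09, 0.832, -1.591], [0.0, 0.0, 0.0, 1.0]]}
top {'mtx': [[474.846, 0.0, 280.686], [0.0, 474.846, 209.578], [0.0, 0.0, 1.0]], 'k1': -0.003, 'extrinsics': [[-0.018, -1.0, 0.007, -0.074], [0.98, -0.017, 0.198, -0.507], [-0.198, 0.01, 0.98, -1.439], [0.0, 0.0, 0.0, 1.0]]}
wrist {'mtx': [[328.729, 0.0, 278.975], [0.0, 328.729, 210.217], [0.0, 0.0, 1.0]], 'k1': -0.047, 'T_tool_cam': [[0.001, 0.961, 0.278, 0.072], [1.0, -0.002, 0.001, 0.0], [0.001, 0.278, -0.961, -0.126], [0.0, 0.0, 0.0, 1.0]]}
[-1.79875288e+02  5.30190329e-03  1.59966686e+02] 0.1 0.9973486728527113 0.017
```

View pics/s0.png

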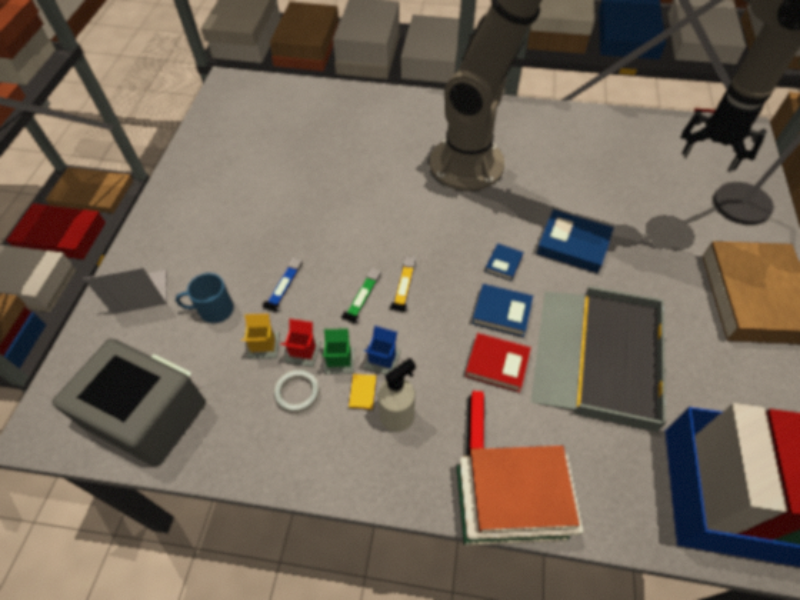

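View pics/t0.png

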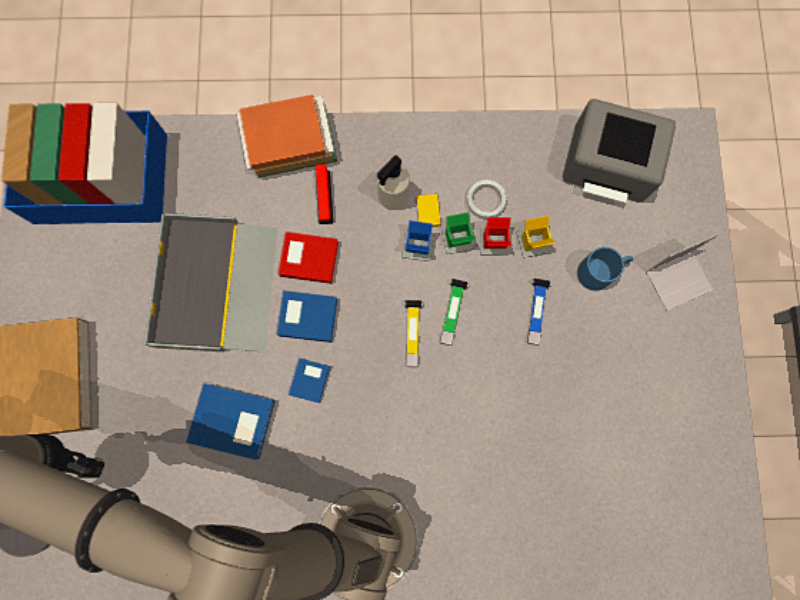

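Run:
```python
from h import *
cs={n:cam(n) for n in("scene","top")}
L=["tray_deck","book0_mid","book1_mid"]+[f"{a}_{c}_{b}" for c in("red","blue","yellow","green") for a,b in(("marker","head"),("marker","foot"),("stand","pocket"))]+["spray","tape","label_pad","mug","stapler"]
for l in L:
    for n in cs:
        r=recognise(l,n)
        print(l,n,[(round(d["p"],2),np.round(d["rect"]).astype(int).tolist(),np.round(at_z(cs[n],d["rect"][:2],0.015)[:2],3).tolist()) for d in r[:4]])
```

```text
tray_deck scene [(0.67, [279, 276, 28, 50], [0.726, -0.07]), (0.6, [419, 251, 95, 103], [0.575, 0.342])]
tray_deck top [(0.56, [147, 197, 94, 98], [0.563, 0.346])]
book0_mid scene [(0.66, [349, 253, 40, 42], [0.618, 0.13])]
book0_mid top [(0.92, [214, 183, 47, 33], [0.606, 0.132])]
book1_mid scene [(0.84, [401, 168, 58, 41], [0.251, 0.291]), (0.65, [351, 181, 24, 23], [0.336, 0.12]), (0.58, [349, 216, 44, 36], [0.481, 0.124])]
book1_mid top [(0.82, [216, 267, 30, 30], [0.334, 0.123]), (0.76, [215, 222, 44, 42], [0.476, 0.128]), (0.75, [375, 219, 15, 47], [0.479, -0.385]), (0.7, [160, 294, 61, 52], [0.253, 0.296])]
marker_red_head scene []
marker_red_head top []
marker_red_foot scene []
marker_red_foot top [(0.7, [347, 165, 26, 30], [0.658, -0.304]), (0.35, [422, 190, 39, 29], [0.571, -0.543])]
stand_red_pocket scene [(0.77, [210, 241, 28, 37], [0.642, -0.303])]
stand_red_pocket top [(0.7, [346, 165, 19, 27], [0.66, -0.302]), (0.52, [376, 218, 17, 47], [0.48, -0.387])]
marker_blue_head scene [(0.79, [200, 198, 27, 33], [0.485, -0.38])]
marker_blue_head top [(0.89, [377, 218, 17, 45], 
[... 1670 characters left out ...]
 [317, 219, 20, 48], [0.481, -0.198])]
spray scene [(0.97, [279, 279, 27, 49], [0.734, -0.067])]
spray top [(0.88, [275, 128, 23, 40], [0.789, -0.07])]
tape scene [(0.76, [208, 274, 35, 34], [0.751, -0.279]), (0.58, [210, 241, 27, 35], [0.641, -0.304]), (0.2, [253, 205, 23, 36], [0.484, -0.196])]
tape top [(0.68, [339, 139, 27, 28], [0.748, -0.282])]
label_pad scene [(0.83, [254, 273, 15, 24], [0.728, -0.145])]
label_pad top [(0.88, [302, 146, 13, 22], [0.725, -0.159])]
mug scene [(0.88, [144, 208, 41, 38], [0.553, -0.549])]
mug top [(0.81, [422, 189, 38, 32], [0.575, -0.545])]
stapler scene [(0.61, [332, 294, 17, 45], [0.759, 0.091])]
stapler top [(0.56, [226, 136, 13, 39], [0.766, 0.095])]
```

The scene and top views agree. Three markers are present, blue (top 538,312), green (454,312) and yellow (413,333); red is absent. Book0 is the red book at (308,257).

These could be taken for book1 (pixels in the enlarged top view):
- large blue at (231,420)
- small blue at (309,380)
- middle blue at (307,316), which is the right size and lies before the ramp
- red/black stapler at (323,194), a bystander, which could be confused with red parts

Next I take closer wrist views.

Run:
```python
from h import *
import pickle
views={}
for i,(p,yaw) in enumerate([([0.54,0.19,0.34],90),([0.56,-0.17,0.34],90),([0.56,-0.33,0.34],90)]):
    robot.move_to(p,[180,0,yaw]); robot.pause(0.3)
    c=cam("wrist"); im=vision.grab_frame("wrist"); views[i]=(c,im)
    save(cv2.resize(im,(800,600),interpolation=cv2.INTER_CUBIC),f"w{i}.png")
    print(i,robot.current_tool_pos(),robot.current_time_s())
pickle.dump(views,open("v.pkl","wb"))
```

```text
0 [0.53979781 0.19042976 0.3399109 ] 4.225
1 [ 0.56024487 -0.16927144  0.33998391] 5.925
2 [ 0.56062618 -0.32872733  0.34029578] 6.9583
```

View pics/w0.png

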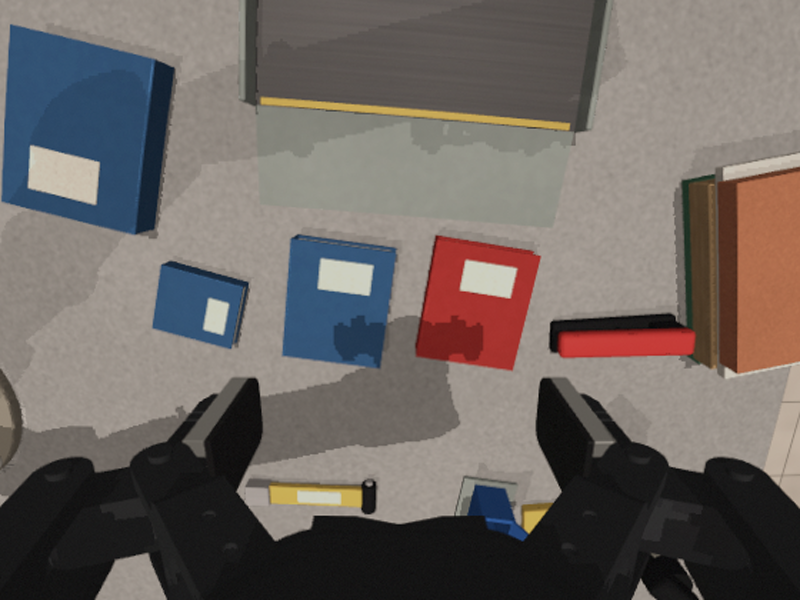

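View pics/w1.png

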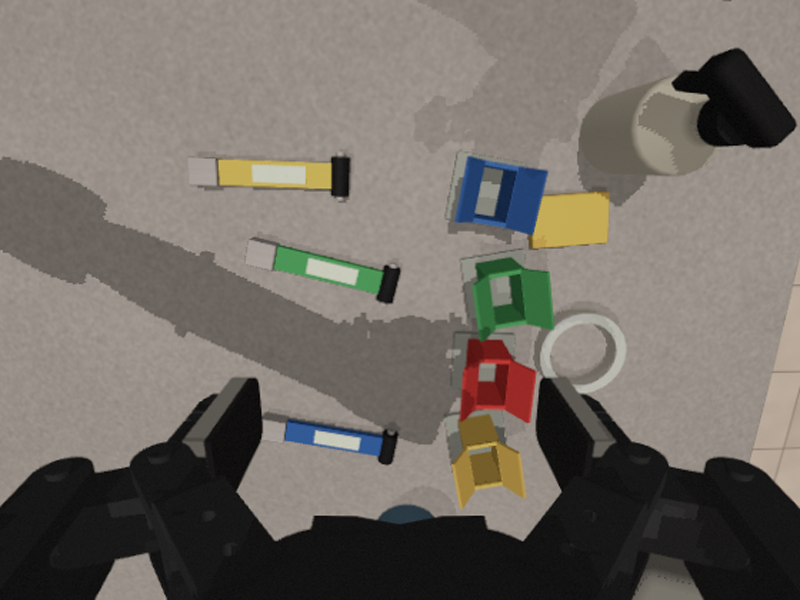

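View pics/w2.png

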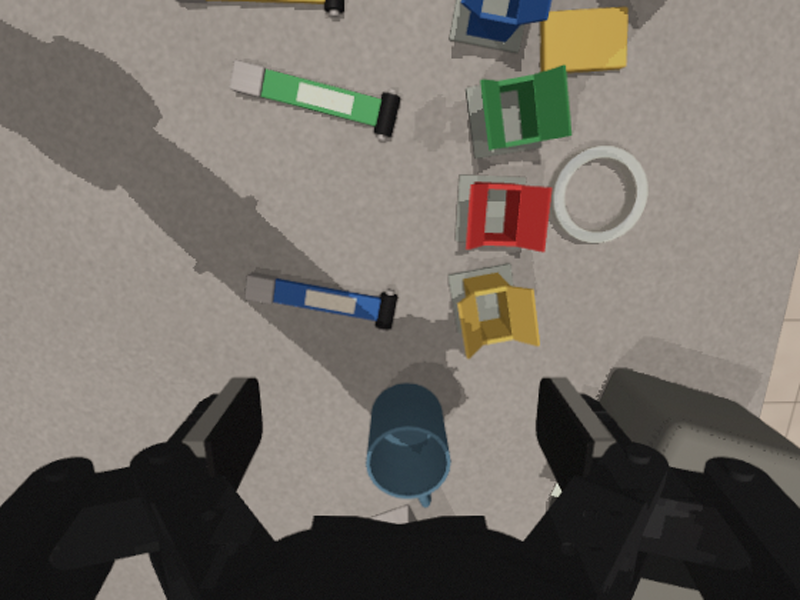

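The wrist views show the middle-sized blue book at (338,303) and the red book at (478,303) before the ramp. The small blue book is at (200,305) and the large one at (85,130). The stands' lips face ±world x. Now I measure.

```bash
cat > m.py <<'E'
from h import *
import pickle
V=pickle.load(open("v.pkl","rb"))
P=lambda i,u,z: at_z(V[i][0],np.array(u)*0.7,z)
def stand(i,ul,ll,ur,lr,z=.084):   # mouth corners: left(-x) up(+y), left low, right up, right low
    q=[P(i,u,z) for u in(ul,ll,ur,lr)]
    c=np.mean(q,0); ex=(q[2]+q[3]-q[0]-q[1])/2; ey=(q[0]+q[2]-q[1]-q[3])/2
    return c[:2],np.degrees(np.arctan2(ex[1],ex[0])),np.degrees(np.arctan2(-ey[0],ey[1])),np.linalg.norm(ex),np.linalg.norm(ey)
E
python3 - <<'E'
from m import *
np.set_printoptions(precision=4,suppress=True)
a,b=P(0,(258,105),.016),P(0,(571,131),.016)
print("edge",a,b,np.linalg.norm(a-b)); a,b=P(0,(258,205),0),P(0,(553,227),0);print("foot",a,b,np.linalg.norm(a-b))
for n,q in dict(blue=[(294,241),(396,249),(380,367),(283,355)],red=[(436,237),(540,256),(514,369),(416,356)]).items():
    q=[P(0,u,.028) for u in q]; ex=(q[1]+q[2]-q[0]-q[3])/2; ey=(q[0]+q[1]-q[2]-q[3])/2
    print(n,np.mean(q,0),np.linalg.norm(ex),np.linalg.norm(ey),np.degrees(np.arctan2(ex[1],ex[0])),np.degrees(np.arctan2(-ey[0],ey[1])))
M=dict(yellow=[(1,(341,177),(189,172))],green=[(1,(388,283),(248,252)),(2,(387,115),(235,76))],blue=[(2,(386,308),(247,287))])
for n,l in M.items():
    for i,h,f in l:
        H,F=P(i,h,.012),P(i,f,.012);d=H-F;print(n,i,H[:2],F[:2],np.linalg.norm(d),np.degrees(np.arctan2(d[1],d[0])))
T=lambda a,b:tri([(V[1][0],np.array(a)*.7),(V[2][0],np.array(b)*.7)])
print("tri green head",T((388,283),(387,115)),"blue head",T((388,446),(386,308)))
S=dict(blue=[(1,(468,157),(455,221),(547,169),(526,234))],green=[(2,(481,80),(488,149),(565,66),(572,135)),(1,(475,292),(484,338),(548,269),(553,329))],red=[(2,(471,183),(467,248),(550,187),(545,251))],yellow=[(2,(459,290),(470,357),(533,288),(539,346))])
for n,l in S.items():
    for s in l: print(n,s[0],*stand(*s))
print("tri green lip",T((548,269),(565,66)),T((553,329),(572,135)),"yellow lip",T((524,498),(539,346)))
E
```

```text
edge [0.4116 0.3139 0.016 ] [0.6954 0.2925 0.016 ] 0.2845821993602448
foot [0.4004 0.2235 0.    ] [0.6916 0.2029 0.    ] 0.29199217186422244
blue [0.4796 0.1297 0.028 ] 0.09729046648764747 0.11932880427249058 -5.917572056499001 -8.223652325109953
red [0.6146 0.1285 0.028 ] 0.10077755241334536 0.11946156833646385 -9.041345192149354 -8.067450148936818
yellow 1 [ 0.5049 -0.1093] [ 0.3611 -0.1041] 0.14389951158059563 -2.047730969353221
green 1 [ 0.5487 -0.2116] [ 0.4112 -0.1807] 0.14090119113445773 -12.698061861682463
green 2 [ 0.5488 -0.2137] [ 0.4124 -0.18  ] 0.14047829528240627 -13.847575935676414
blue 2 [ 0.5473 -0.3972] [ 0.4079 -0.3758] 0.141106920571253 -8.731223732660538
tri green head [ 0.5486 -0.2131  0.0062] blue head [ 0.5478 -0.3963  0.0149]
blue 1 [ 0.6392 -0.1215] -8.765697669154186 -11.888681308856851 0.06131757519234708 0.05177754027177189
green 2 [ 0.6573 -0.2145] 9.791807076136402 10.061320576842446 0.0649137561764012 0.05055801058811482
green 1 [ 0.6585 -0.2146] 13.412382746886319 11.467021908825878 0.06148487392369914 0.04812415384215768
red 2 [ 0.6485 -0.2982] -2.0510609254167163 -0.2970567301109219 0.0640323649232678 0.05184784954852186
yellow 2 [ 0.6476 -0.3862] 5.838135251076155 10.94735238254984 0.06162114052824928 0.05771138017666074
tri green lip [ 0.6867 -0.1827  0.076 ] [ 0.6934 -0.2338  0.0845] yellow lip [ 0.6827 -0.409   0.0844]
```

Measurements agree with the stated sizes: tray yaw is −4.2° and its centre is (0.559, 0.383), found two ways. Next I push the books, probing the tip height first.

```bash
cat > tray.py <<'E'
from h import *
C=np.array([.559,.383]); TY=-4.2; t=np.radians(TY); EX=np.array([np.cos(t),np.sin(t)]); EY=np.array([-np.sin(t),np.cos(t)])
W=lambda tx,ty,z: [*(C+tx*EX+ty*EY),z]
O=[180,0,90+TY]
E
python3 - <<'E'
from tray import *
fingers.gripper_to(0.52)
tip=None
for tx,ty in ((.072,-.250),(-.061,-.258)):
    y0=ty-.06-.011-.03
    robot.move_to(W(tx,y0,.10),O)
    if tip is None:
        robot.line_to(W(tx,y0,.03)); hit=robot.line_to(W(tx,y0,.004),velocity=.015,f_stop=4); tip=robot.current_tool_pos()[2]; print("probe",hit,tip)
    zb=tip+.008
    robot.line_to(W(tx,y0,zb))
    for y,z,v in ((-.19,zb,.07),(-.08,zb+.016+.002,.06),(-.066,zb+.018,.04)):
        robot.line_to(W(tx,y,z),velocity=v); print(y,np.round(robot.current_contact_force(),1))
    robot.line_to(W(tx,-.12,zb+.02)); robot.line_to(W(tx,-.12,.12))
robot.move_to([.54,.27,.34],O); robot.pause(.3)
c=cam("wrist"); im=vision.grab_frame("wrist"); save(cv2.resize(im,(800,600),interpolation=cv2.INTER_CUBIC),"w3.png")
import pickle; pickle.dump(c,open("c3.pkl","wb")); print(robot.current_time_s())
E
```

```text
probe True 0.015093265186543973
-0.19 [-0.8 -0.8 -1.1]
-0.08 [-0.7  0.4  0.8]
-0.066 [ 1.  -0.4 -0.8]
-0.19 [-0.3 -1.6 -0.6]
-0.08 [-0.8  0.1 -0.8]
-0.066 [ 0.3  0.4 -0.3]
26.3
```

View pics/w3.png

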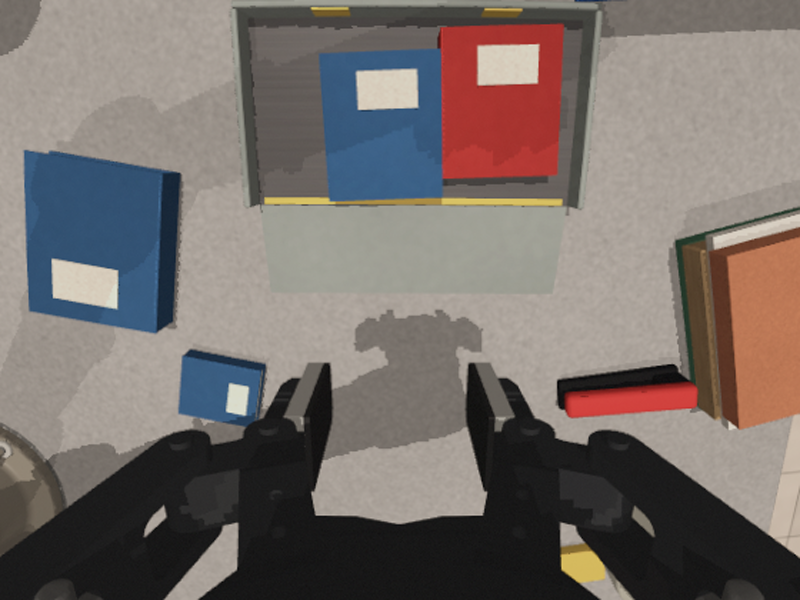

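Run:
```python
from tray import *
import pickle; c=pickle.load(open("c3.pkl","rb"))
for n,q in dict(blue=[(320,53),(441,47),(442,200),(330,201)],red=[(441,28),(563,24),(557,175),(442,178)]).items():
    q=np.array([at_z(c,np.array(u)*.7,.044)[:2]-C for u in q]); m=q.mean(0); print(n,m@EX,m@EY,"corners y",np.round(q@EY,4), np.linalg.norm(q[0]-q[1]),np.linalg.norm(q[0]-q[3]))
for u in ((263,204),(562,206)): print("edge",(at_z(c,np.array(u)*.7,.016)[:2]-C)@EY)
```

```text
blue -0.026280199893783416 -0.013138689335749371 corners y [ 0.0454  0.0498 -0.0734 -0.0744] 0.0990074713126206 0.11986808742624601
red 0.07249702028728079 0.006598366152476377 corners y [ 0.064   0.0682 -0.0513 -0.0546] 0.09903408923247627 0.11866986276755549
edge -0.07915349190798575
edge -0.08033978656921814
```

Both books are on the deck: blue at y = −13 mm, red at +7 mm. Blue has shifted about 35 mm towards red, probably the knock, but it is well inside the limits. Now the yellow marker.

```bash
cat > mk.py <<'E'
from tray import *
import pickle
def st(s): print(s,"t",round(robot.current_time_s(),1),"gap",round(robot.current_finger_gap(),3),"F",np.round(robot.current_contact_force(),2),"M",np.round(robot.current_torque(),3))
def grasp(xy,a,z=.0175):
    o=[180,0,a+180]
    fingers.gripper_to(.72); robot.move_to([*xy,.10],o); st("above")
    robot.line_to([*xy,z],velocity=.08); fingers.gripper_to(0,force=80); st("gripped")
    robot.line_to([*xy,.24]); robot.pause(.3); st("lifted")
def swing(g=None):
    if g is None: fingers.gripper_to(0,force=20)
    else: fingers.gripper_to(g,force=20)
    robot.pause(1.0); st("slack"); fingers.gripper_to(0,force=80); robot.pause(.3); st("clamped")
def shot(n):
    c=cam("wrist"); im=vision.grab_frame("wrist"); save(im,n+".png"); pickle.dump(c,open(n+".pkl","wb"))
def place(xy,a,zt=.1555):
    o=[180,0,a+180]
    robot.line_to([*xy,.275],o); 
    hit=robot.line_to([*xy,zt],velocity=.05,f_stop=6); print("hit",hit,robot.current_tool_pos()); st("down")
E
python3 - <<'E'
from mk import *
grasp((.5049,-.1093),-2.05); swing(); shot("w4")
E
```

```text
above t 28.6 gap 0.723 F [-0.   -0.21  0.53] M [-0.04  -0.017 -0.01 ]
gripped t 30.1 gap 0.466 F [-1.79  0.39  5.76] M [ 0.056  0.382 -0.013]
lifted t 32.1 gap 0.463 F [-0.01  0.22 -3.13] M [ 0.025 -0.203  0.027]
slack t 33.3 gap 0.46 F [ 0.29  0.53 -2.28] M [ 0.004 -0.147  0.034]
clamped t 33.8 gap 0.465 F [ 0.16  0.06 -2.46] M [-0.031 -0.216 -0.009]
```

View pics/w4.png

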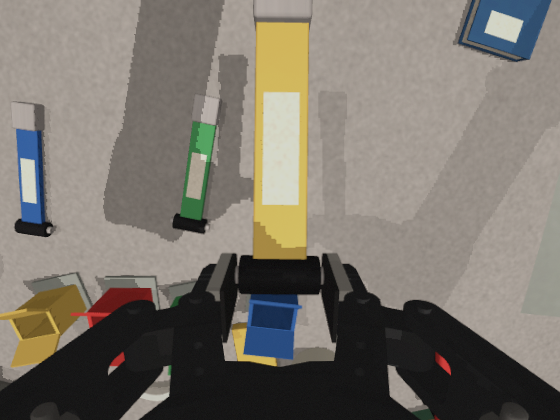

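It was pinched well and lifted, but it is still level at 20 N. I slacken further in small steps, watching the moment.

```bash
cat >> mk.py <<'E'
def swing2(start,step=.003,n=10,thr=.07,z=.185):
    p=robot.current_tool_pos(); robot.line_to([p[0],p[1],z])
    g=start; ok=False
    fingers.gripper_to(g,force=20)
    for k in range(n):
        robot.pause(.25); M=robot.current_torque(); F=robot.current_contact_force()
        print(round(g,4),round(robot.current_finger_gap(),4),np.round(M,3),round(F[2],2))
        if np.hypot(M[0],M[1])<thr: ok=True; break
        g+=step; fingers.gripper_to(g,force=20)
    if ok: robot.pause(.6)
    fingers.gripper_to(0,force=80); robot.pause(.2); st("clamped %s"%ok)
    return ok
E
python3 - <<'E'
from mk import *
print(swing2(.463)); shot("w5")
im=cv2.imread("pics/w5.png");
E
```

```text
0.463 0.4687 [-0.001 -0.16  -0.035] -2.62
0.466 0.4663 [-0.016 -0.19  -0.024] -2.11
0.469 0.4685 [-0.055 -0.167 -0.017] -1.96
0.472 0.4776 [-0.004 -0.18  -0.001] -1.62
0.475 0.4733 [ 0.03  -0.189  0.022] -1.44
0.478 0.4802 [-0.04  -0.238 -0.031] -2.17
0.481 0.4816 [-0.041 -0.233  0.044] -1.07
0.484 0.4824 [ 0.009 -0.156  0.018] -2.39
0.487 0.4895 [ 0.048 -0.188  0.031] -2.3
0.49 0.4918 [ 0.007 -0.127 -0.01 ] -1.57
clamped False t 39.7 gap 0.462 F [ 0.02 -0.44 -2.35] M [ 0.022 -0.124 -0.052]
False
```

View pics/w5.png

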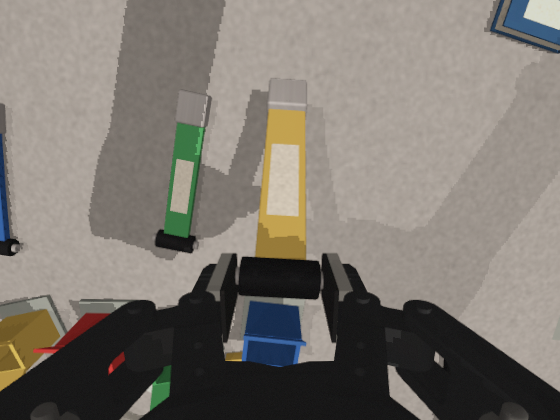

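Partly swung (about 45°). I continue from 0.49 with averaged moments.

```bash
sed -i 's/robot.pause(.25); M=robot.current_torque(); F/robot.pause(.3); M=np.mean([(robot.pause(.02),robot.current_torque())[1] for _ in range(6)],0); F/' mk.py
python3 - <<'E'
from mk import *
print(swing2(.49,step=.004,thr=.05)); shot("w6")
E
```

```text
0.49 0.4988 [-0.007 -0.12   0.   ] -2.1
0.494 0.4984 [-0.024 -0.109 -0.028] -2.07
0.498 0.5012 [-0.013 -0.015  0.002] -2.56
clamped True t 42.9 gap 0.459 F [ 0.19  0.66 -1.59] M [-0.009 -0.045  0.003]
True
```

View pics/w6.png

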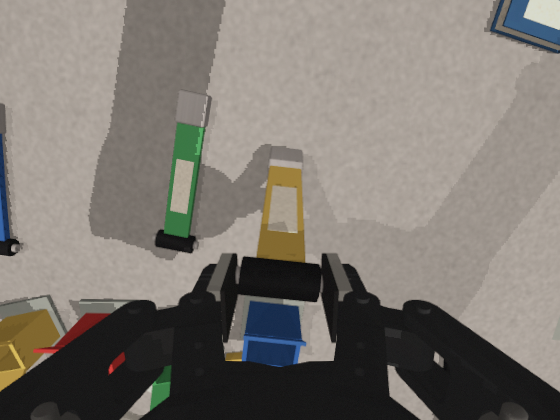

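```bash
cat >> mk.py <<'E'
def angle_rows(name="wrist",d=.0085):
    c=vision.calibration("wrist"); T=np.array(c["T_tool_cam"]); c["extrinsics"]=np.linalg.inv(T)
    out={}
    for a in (0,5,10,15,20,30,45,60,90):   # deg away from hanging, towards tool +x
        s,k=np.sin(np.radians(a)),np.cos(np.radians(a))
        L=np.array([s,0,k]); N=np.array([k,0,-s]); h=np.array([0,0,d])
        out[a]=np.round([proj(c,h+.142*L+.009*N)[0,1],proj(c,h+.114*L+.009*N)[0,1],proj(c,h)[0,1]]).astype(int).tolist()
    return out
E
python3 -c "
from mk import *
print(angle_rows())"
```

```text
{0: [191, 199, 280], 5: [177, 187, 280], 10: [163, 175, 280], 15: [149, 163, 280], 20: [135, 150, 280], 30: [105, 126, 280], 45: [59, 89, 280], 60: [9, 52, 280], 90: [-108, -14, 280]}
```

The projection says about 15° off vertical (blade end at row 165, 199 expected when hanging). One more slack, with an automatic row check.

```bash
cat >> mk.py <<'E'
HUE=dict(yellow=(18,35),green=(45,85),blue=(100,125),red=(0,8))
def bladerow(col):
    im=vision.grab_frame("wrist"); h=cv2.cvtColor(im,cv2.COLOR_RGB2HSV)[:,272:288]
    lo,hi=HUE[col]; m=((h[...,0]>=lo)&(h[...,0]<=hi)&(h[...,1]>120)).mean(1)>.6
    r=np.where(m[:262])[0]; return (int(r.min()) if len(r) else None)
def hang(col,g=.498,step=.003,n=8):
    for k in range(n):
        fingers.gripper_to(g,force=20); robot.pause(.5); r=bladerow(col); print("g",round(g,4),"gap",round(robot.current_finger_gap(),4),"row",r)
        if r is not None and r>=190: break
        g+=step
    robot.pause(.3); fingers.gripper_to(0,force=80); robot.pause(.2); print("row",bladerow(col)); st("clamped")
E
python3 - <<'E'
from mk import *
print(bladerow("yellow")); hang("yellow",.497); shot("w7")
E
```

```text
167
g 0.497 gap 0.5032 row 167
g 0.5 gap 0.503 row 168
g 0.503 gap 0.5005 row 174
g 0.506 gap 0.5046 row 189
g 0.509 gap 0.5112 row 192
row 187
clamped t 47.6 gap 0.457 F [-0.16 -0.8  -1.73] M [-0.033  0.024 -0.   ]
```

```bash
cat >> mk.py <<'E'
def place2(xy,a,off=.010,zt=.1565):
    r=np.radians(a); xy=np.array(xy)+off*np.array([np.cos(r),np.sin(r)]); p=robot.current_tool_pos()
    robot.line_to([p[0],p[1],.275],velocity=.2); robot.line_to([*xy,.275],[180,0,a+180],velocity=.15); robot.pause(.2); st("over"); shot("over")
    hit=robot.line_to([*xy,zt],velocity=.05,f_stop=6); print("hit",hit,np.round(robot.current_tool_pos(),4)); st("down")
E
python3 - <<'E'
from mk import *
place2((.6476,-.3862),9); shot("w8")
E
```

```text
over t 50.7 gap 0.457 F [-0.14  0.04 -1.32] M [ 0.019  0.002 -0.053]
hit True [ 0.6588 -0.3844  0.1589]
down t 53.0 gap 0.459 F [1.59 1.05 4.98] M [ 0.019 -0.166 -0.005]
```

View pics/w8.png

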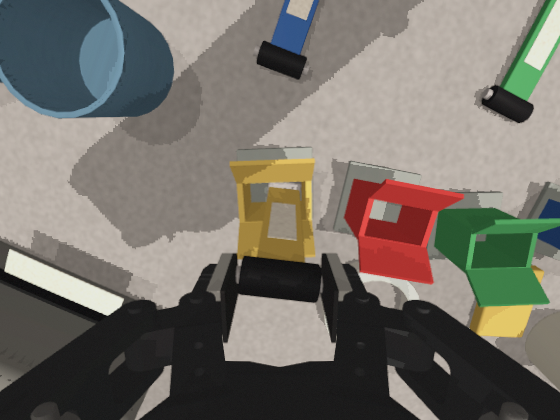

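The yellow bar is inside its pocket, standing on the floor. I release it and move on to green.

```bash
cat >> mk.py <<'E'
def release():
    p=robot.current_tool_pos(); fingers.gripper_to(.66); robot.pause(.2); robot.line_to([p[0],p[1],.26],velocity=.12); st("released")
def pick_hang(xy,a,col):
    grasp(xy,a,.019); p=robot.current_tool_pos(); robot.line_to([p[0],p[1],.19]); print("row",bladerow(col)); hang(col,.492,.004,9)
E
python3 - <<'E'
from mk import *
release()
pick_hang((.5488,-.2130),-13.3,"green"); shot("w9")
E
```

```text
released t 54.6 gap 0.662 F [-0.21 -0.4  -1.38] M [ 0.068 -0.027 -0.015]
above t 55.8 gap 0.717 F [-0.19 -0.38  1.07] M [-0.018  0.005 -0.038]
gripped t 57.3 gap 0.464 F [-1.84  0.45  4.9 ] M [0.096 0.338 0.009]
lifted t 59.2 gap 0.464 F [-0.09  0.19 -0.98] M [-0.044 -0.178 -0.006]
row 25
g 0.492 gap 0.4913 row 166
g 0.496 gap 0.495 row 171
g 0.5 gap 0.4995 row 171
g 0.504 gap 0.5071 row 186
g 0.508 gap 0.5082 row 194
row 189
clamped t 64.4 gap 0.456 F [ 0.   -0.22 -2.25] M [-0.029 -0.061  0.055]
```

View pics/w9.png

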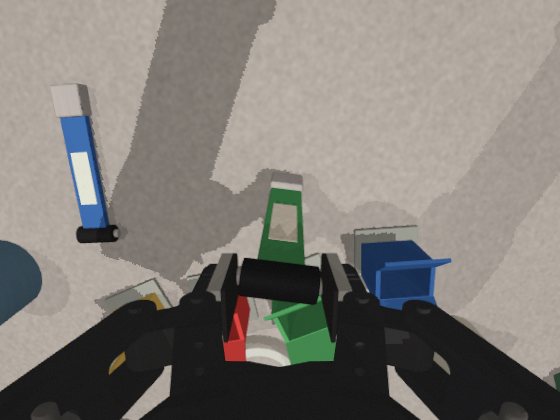

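Green hangs near vertical. I place it, release, then do the same with blue.

Run:
```python
from mk import *
place2((.6578,-.2145),10.3); shot("w10")
```

```text
over t 66.2 gap 0.457 F [-0.16 -0.06 -1.82] M [0.016 0.005 0.001]
hit True [ 0.6686 -0.2126  0.1601]
down t 68.3 gap 0.458 F [ 1.27 -0.32  4.22] M [ 0.005 -0.166  0.009]
```

View pics/w10.png

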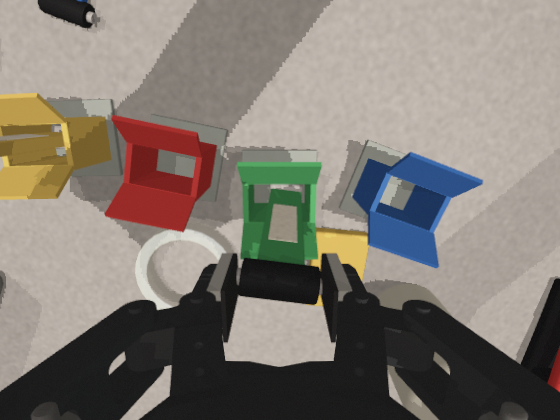

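Green is in its pocket too. Release, then blue.

Run:
```python
from mk import *
release()
pick_hang((.5475,-.3968),-8.7,"blue")
shot("w11")
```

```text
released t 69.9 gap 0.66 F [ 0.56 -0.   -0.15] M [-0.05  -0.017  0.001]
above t 71.2 gap 0.716 F [-0.    0.45 -0.85] M [ 0.042  0.014 -0.025]
gripped t 72.7 gap 0.465 F [-0.44  0.58  6.06] M [0.208 0.196 0.052]
lifted t 74.7 gap 0.464 F [ 0.79 -0.3  -1.79] M [-0.087 -0.175 -0.033]
row 27
g 0.492 gap 0.4905 row 163
g 0.496 gap 0.4976 row 166
g 0.5 gap 0.5013 row 165
g 0.504 gap 0.5069 row 182
g 0.508 gap 0.5074 row 194
row 192
clamped t 79.8 gap 0.459 F [-0.49  0.37 -1.81] M [-0.059 -0.017 -0.015]
```

View pics/w11.png

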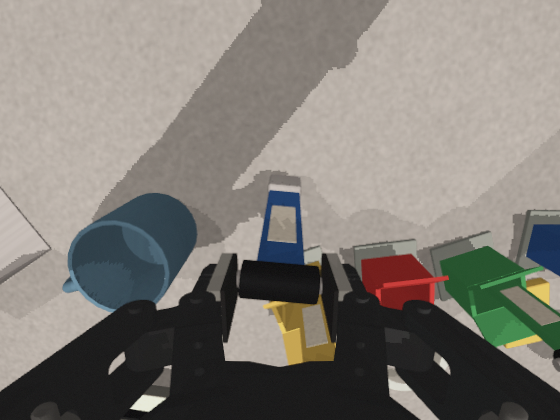

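Yellow and green stand in their pockets. I carry blue around them on the robot's side.

Run:
```python
from mk import *
robot.line_to([.5475,-.3968,.275]); robot.line_to([.53,-.13,.275],[180,0,170],velocity=.2)
place2((.6392,-.1215),-10); shot("w12")
print(abs(robot.current_tool_pos()[2]-.159)<.004)
```

```text
over t 83.5 gap 0.459 F [-0.85  0.04 -1.5 ] M [ 0.021 -0.02  -0.033]
hit True [ 0.6498 -0.1234  0.1602]
down t 85.6 gap 0.456 F [ 0.65 -0.33  4.36] M [-0.082 -0.107 -0.024]
True
```

View pics/w12.png

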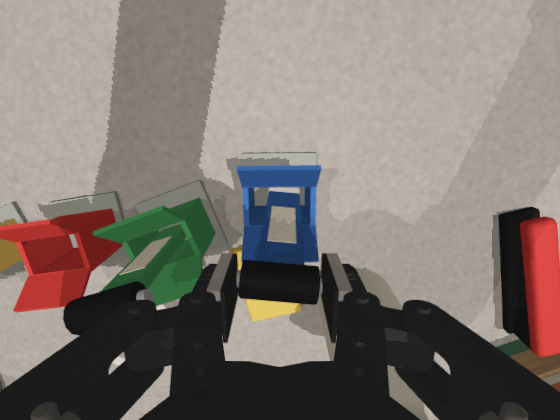

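Blue is in its pocket. Release, back away, and check everything from the fixed cameras.

Run:
```python
from mk import *
release(); robot.line_to([.5,-.1,.34],velocity=.25)
robot.move_j([-72.347,17.813,.802,86.603,-.252,75.585,-1.558]); robot.pause(.3)
a=vision.grab_frame("scene");b=vision.grab_frame("top")
cs,ct=cam("scene"),cam("top")
print(robot.current_time_s())
# markers: blade detected in both views
for n,st_ in dict(yellow=(.6476,-.3862),green=(.6578,-.2145),blue=(.6392,-.1215)).items():
    print(n,"expected head px scene",np.round(proj(cs,[*st_,.148])[0]),"top",np.round(proj(ct,[*st_,.148])[0]))
for l in("book0_mid","book1_mid"):
    print(l,[(round(d["p"],2),np.round(at_z(ct,d["rect"][:2],.035)[:2]-C,3)@np.c_[EX,EY]) for d in recognise(l,"top")])
x=cv2.resize(a[90:310,120:480],(720,440),interpolation=cv2.INTER_CUBIC)[:,:]
y=cv2.resize(b[100:280,90:400],(720,418),interpolation=cv2.INTER_CUBIC)
save(cv2.resize(np.vstack([x,y]),(500,596)) ,"fin.png")
save(cv2.resize(b[110:250,90:400],(800,361),interpolation=cv2.INTER_CUBIC),"fint.png")
```

```text
released t 87.2 gap 0.662 F [ 0.26 -0.21 -0.08] M [-0.032 -0.03   0.025]
90.875
yellow expected head px scene [174. 216.] top [381. 155.]
green expected head px scene [231. 227.] top [324. 153.]
blue expected head px scene [265. 226.] top [293. 159.]
book0_mid [(0.78, array([0.0703699, 0.0111838]))]
book1_mid [(0.97, array([-0.20243512, -0.27456333])), (0.87, array([-0.29829384, -0.11615845])), (0.81, array([-0.02926029, -0.01117298]))]
```

View pics/fin.png

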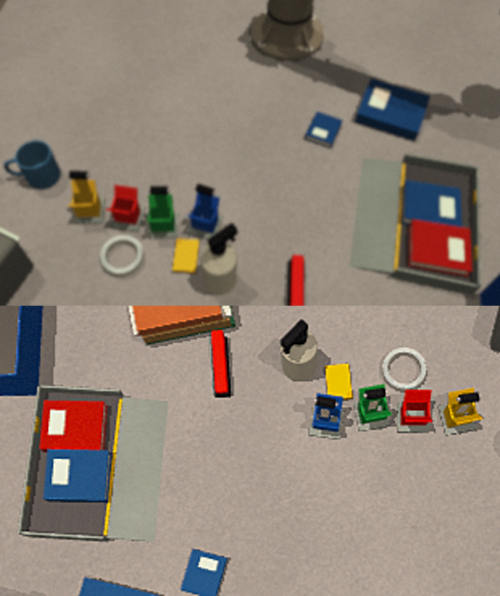

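All three barrels appear at the top of their stands. A numerical check of the barrel heights, then I hand in.

Run:
```python
from mk import *
fr={n:(cam(n),vision.grab_frame(n)) for n in("scene","top")}
ok=True
for n,s in dict(yellow=(.6476,-.3862),green=(.6578,-.2145),blue=(.6392,-.1215)).items():
    obs=[]
    for c,im in fr.values():
        u,v=np.round(proj(c,[*s,.150])[0]).astype(int); w=im[v-13:v+14,u-13:u+14].max(2)<60
        k,lab,stt,cen=cv2.connectedComponentsWithStats(w.astype(np.uint8)); j=1+np.argmax(stt[1:,4]); obs.append((c,cen[j]+[u-13,v-13]))
    p=tri(obs); good=np.hypot(*(p[:2]-s))<.02 and .135<p[2]<.165; ok&=good; print(n,np.round(p,4),"rel",np.round(p[:2]-s,4),good)
if ok: workorder.close_job(); print("closed",robot.current_time_s())
```

```text
yellow [ 0.6433 -0.3834  0.1452] rel [-0.0043  0.0028] True
green [ 0.6592 -0.2093  0.1287] rel [0.0014 0.0052] False
blue [ 0.6433 -0.1169  0.1304] rel [0.0041 0.0046] False
```

Green and blue read about 18 mm low, which could be the mask catching shadow. I inspect the masks in one crop before handing in.

Run:
```python
from mk import *
tiles=[]
for nm in("scene","top"):
    c,im=cam(nm),vision.grab_frame(nm); row=[]
    for n,s in dict(yellow=(.6476,-.3862),green=(.6578,-.2145),blue=(.6392,-.1215)).items():
        u,v=np.round(proj(c,[*s,.150])[0]).astype(int); x0,y0=u-16,v-16; t=im[y0:y0+36,x0:x0+32]
        T=cv2.resize(t,None,fx=8,fy=8,interpolation=cv2.INTER_NEAREST).copy()
        for z,col in((.148,(255,0,255)),(.130,(0,255,255))):
            q=(proj(c,[*s,z])[0]-[x0,y0]+.5)*8; cv2.drawMarker(T,tuple(int(a) for a in q),col,cv2.MARKER_CROSS,16,1)
        w=t.max(2)<60; print(nm,n,[x0,y0]); k,l,stt,cen=cv2.connectedComponentsWithStats(w.astype(np.uint8)); print(stt[1:].tolist(),np.round(cen[1:],1).tolist())
        row.append(T)
    tiles.append(np.hstack(row))
save(np.vstack(tiles),"chk.png")
```

```text
scene yellow [np.int64(158), np.int64(200)]
[[0, 5, 5, 17, 57], [12, 14, 12, 5, 56]] [[1.4, 13.8], [17.8, 15.9]]
scene green [np.int64(215), np.int64(211)]
[[14, 14, 13, 22, 190]] [[19.9, 24.3]]
scene blue [np.int64(249), np.int64(210)]
[[11, 13, 13, 23, 165]] [[17.9, 23.8]]
top yellow [np.int64(365), np.int64(139)]
[[9, 15, 13, 7, 66]] [[15.4, 17.9]]
top green [np.int64(308), np.int64(137)]
[[8, 14, 13, 8, 70], [18, 22, 1, 2, 2], [20, 25, 1, 3, 3], [12, 28, 1, 1, 1], [14, 28, 1, 1, 1], [7, 33, 1, 1, 1], [7, 35, 2, 1, 2], [13, 34, 1, 1, 1]] [[14.5, 17.3], [18.0, 22.5], [20.0, 26.0], [12.0, 28.0], [14.0, 28.0], [7.0, 33.0], [7.5, 35.0], [13.0, 34.0]]
top blue [np.int64(277), np.int64(143)]
[[9, 13, 12, 8, 69]] [[14.8, 16.8]]
```

View pics/chk.png

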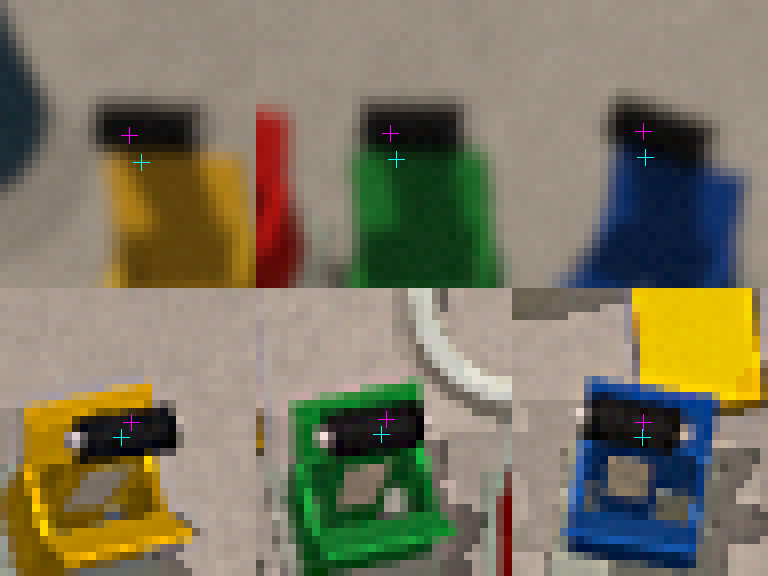

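In the scene view the green and blue masks merged with the dark blades below the barrels. The barrels themselves sit at the 148 mm mark. I triangulate again with the barrel pixels only and close if they pass.

Run:
```python
from mk import *
cs,ct=cam("scene"),cam("top"); ok=True
for n,a,b in(("green",(215+19.0,211+15.4),(308+14.5,137+17.3)),("blue",(249+18.1,210+16.2),(277+14.8,143+16.8))):
    p=tri([(cs,np.array(a)),(ct,np.array(b))]); print(n,np.round(p,4)); ok&=p[2]>.136
if ok: workorder.close_job(); print("closed",robot.current_time_s())
```

```text
green [ 0.6536 -0.2093  0.1472]
blue [ 0.6382 -0.1168  0.1464]
the job is handed in; nothing more can be done
the job is handed in; nothing more can be done
```

The job is handed in, with both books on the deck and the three markers present standing in their own stands. Red had no marker. I handed in at about 91 s of the 208 s, with the arm parked clear.

**Books:** I slid the red and the middle-sized blue book up the ramp before touching any marker. After the push they lay at y = +7 mm (red) and −13 mm (blue). In the last check they were at +11 and −11 mm, against a limit of ±30 mm.

**Blue book shift:** The blue book ended about 35 mm to one side of where I pushed it and touching the red one. This was probably the announced knock, and I left it there because it is within limits.

**Markers:** I pinched each by the studs, let it swing to within about 5° of vertical, clamped it again and lowered it until it touched the pocket floor. The barrels triangulated at 145 mm (yellow), 147 mm (green) and 146 mm (blue) above the bench, where about 148 mm was expected. They were within about 6 mm of the pocket centres.

**Checks that disagreed:**
- At 20 N the grip did not let the yellow marker swing, so I opened the jaws in small steps instead.
- My first automatic height check read green and blue at about 130 mm, because its mask had merged the barrel with the dark blade. In a close crop the barrels sat where they should, and the heights above for green and blue come from re-measuring on the barrels alone.

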